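# Bring a turned sample under the inspection microscope

## Robot

A 6-joint arm with a two-finger parallel gripper is mounted at the origin on a cart in front of the work surface, level with it; the furniture and walls round the work are solid. World frame = base frame: x ahead of the robot, y to its left, z up, the work surface at z = 0. Lengths are in m, angles in rad, forces in N, time in s.
With the tool pointing down it reaches from about 0.225 to 0.875 m from the base axis. Payload 3.4 kg.
Tool frame: the origin (TCP) lies at the very end of the fingers, on their centre line; the grasp point (between the pads) lies 19 mm behind it; z points along the fingers, y is the line along which they close (so a half turn about z gives the same grasp; the last joint's range is limited). The gripper opens to 85 mm and grips with 20 to 120 N. Pads are 22 mm wide; open, the fingers measure 114 mm over their backs; the gripper's body (76 mm by 85 mm) begins 54 mm behind the grasp point. The pads swing forward as they close: fully open they stand 13 mm farther back than shut.
Start: joints at [-1.461, 0.276, 1.505, -0, 1.361, -0.121], TCP at [0.132, -0.56, 0.231] pointing down, gripper open.
Joint ranges: [-2.89, 2.89], [-0.75, 2.08], [0.22, 2.7], [-1.18, 4.32], [0.11, 2.71], [-2.7, 2.7]. Speed limits (rad/s): [2.57, 2.57, 3.14, 3.14, 3.14, 3.14].

## Interface

Orientations are given as a unit quaternion [w, x, y, z].
In Python, from rig import readout, vision, manip gives the robot as it stands.
- The arm moves only by the shell command python3 -m handwheel 'ROWS' [FORCE]. ROWS is JSON, a list of rows, each a list of 3 entries, a list of its own where there are three numbers: the shift along the tool's x, y, z in mm, then the turn, a rotation vector about the tool's x, y, z in units of 6 degrees (1.0 is 6 degrees), then the closure, from -1 (fully open) to 1 (shut), so that 0 is half open. A call has 1 to 20 rows; each row shifts and turns the commanded pose from where the row before left it, along the tool's axes as they then stand; what a row does not reach is not made up. A row lasts 1/8 s, in which the tool goes at most 62.5 mm and 10.7 degrees, less where a joint would pass 70% of its speed; a pose out of reach is approached as far as the arm can. A call is refused whole if a number of a shift passes 62.5 or a number of a turn 1, either way. A call with a gripper value outside its range is refused whole. The fingers move at their own pace and stop on an object; FORCE is the grip in N (left out, the last holds). Time passes only in rows, so rows that do not move let the fingers close. It gives the time, the measured TCP pose, the force, the opening and the grip force at its end, in the units of the state.
- readout.get_state(): the state, without advancing time (a new reading comes with each control period).
- vision.get_image(name): name is "scene" or "top" or "wrist"; returns the picture (384x512x3 uint8, blue, green, red); there is no depth.
- vision.camera_params(name): a dict with "intrinsics" (3x3 intrinsics, pixels), "dist" ([k1, k2, p1, p2, k3] as OpenCV has them; the pictures are not rectified), "rvec" (rotation vector, rad) and "tvec" (3), from world to camera coordinates, as OpenCV has them; the wrist camera has in their place "hand_eye" (4x4, takes a point from camera to tool coordinates, whose origin is the TCP and whose axes are the flange's). Camera axes: x right, y down, z forward; pixel columns grow to the right and rows downward; lengths in m; the calibration is good to about 2 mm. A picture is of the moment at which its call begins: read the wrist's pose just before it. camera_params takes no time and is no camera call.
- manip.sign_off(): hands the job in; it is judged then, once.
The state is a dict: "clock": time; "qpos": joint angles; "qd": joint speeds; "effort": joint torques, N m; "position": TCP position; "ee_rot": TCP orientation; "contact_force": force on the tool from outside, world axes, zero at the start; "moment": the same for the moment, N m; "width": finger opening in m; "gripper_force": force on a finger pad.
Only numpy, scipy, OpenCV 4.12 (cv2) and the standard library are available. Lean on these libraries where they do the work, as an engineer would, in place of code of your own. Each camera call takes 0.05 s, during which the arm holds its last target. There are 200 camera calls.

## Task

Draw the carriage of the inspection microscope fully out to its front stop and gently lay the long slim turned sample from the grooved tray lengthwise in the carriage's groove. Then slide the carriage back in by its leaning grip until the middle of the sample is directly under the lens, and leave it there; do not knock the microscope head, and leave the other samples and the loupe where they are.

Things in the scene. Friction and masses are not known exactly. Their poses are not given: they have to be found in the camera images.
- grip (a point): Grasp point in the middle of the slider grip: a black flat-sided paddle at the front (loading) end of the carriage, 12 mm thick across the track, 20 mm wide, 50 mm long, leaning 30 degrees from vertical towards the loading end. Point: 70 mm above the table, 19 mm (along the paddle) below its top, 26 mm above the carriage plate. x along the track towards the column, y across, z up. Sides free.
- carriage (a joint): Travel (m) of the aluminium carriage on its straight level shafts: 0 = fully out at the front stop (loading end, away from the microscope); grows as it is slid in along grip's +x under the microscope; 0.135 = innermost; nest is under the lens at 0.125. Stays where left: friction about 2.5 N, no spring, no detent.
- nest (a point): Middle of the carriage's groove, a 120 degree V (15 mm wide, 4.3 mm deep) along a dark steel block 56 mm long, 40 mm wide, upper face 56 mm above the table. Point: where the centre of the long slim sample comes to lie, 63 mm above the table. x along groove and track, y across, z up. 57 mm further along +x than grip. Clear above only when the carriage is out.
- lens_axis (a point): Point straight below the lens, at nest's height (63 mm): the middle of the sample must come here. Axes as nest's; 125 mm along +x from where nest is with the carriage fully out. Two low aluminium index blades with a black line, on the base either side of the track, stand level with it; pointers on the carriage's sides, level with nest, meet them.
- microscope_head: Fixed head over the inner track; origin on the table below the lens, x away from the loading end. Black ring light, radius 38 mm, 128 to 146 mm up; above it a white housing, front face 48 mm before the axis, 66 mm wide, 190 to 300 mm up; column 64 mm behind the axis, 344 mm tall. It overhangs the grip when the carriage is in: an upright gripper strikes it, one leaning back 30 to 40 degrees clears it.
- sample_mid (a point): Centre of the long slim turned metal sample, a cylinder 20 mm in diameter, 50 mm long, 45 to 85 g, lying in any one of the tray's three grooves, centre 25 mm above the table. z is its long axis (level). Either end may go first.
- short_sample_mid (a point): Centre of the shorter turned metal sample, 22 mm diameter, 34 mm long, lying in another groove of the tray; stays there. z is its long axis.
- wide_sample_mid (a point): Centre of the short thick pale turned sample, 30 mm diameter, 22 mm long, lying in another groove of the tray; stays there. z is its long axis.
- tray_top (a point): Middle of the upper face of the fixed grey tray, 18 mm above the table, 58 mm in x (along its grooves), 144 mm in y. Three 120 degree V grooves, 15 mm wide, 4.3 mm deep, at y = -50, 0 and +50 mm; flat between them. z up.
- loupe: Black eye loupe, 38 mm diameter, 30 mm tall, standing on the table left of the tray; stays there. Origin at the centre of its underside.
Mind the look-alikes: they are no part of the job. Leave any blue or turquoise look-alike of the part that bears sample_mid alone.

How it is judged:
By the outcome, as a careful person would: the job done as asked, in the order asked, and still so for the second after the job is handed in, with the robot touching nothing.
It also fails if it takes over 67 s, if anything falls off the work surface, if the arm or the gripper's body presses on something with over 40 N, if the wrist force passes 120 N, or if a joint passes its speed limit or range.

## Working session

There is one attempt and no reset: what is moved stays moved. The work goes in short steps, Python scripts to look and compute and a shell command to move; the robot and the scene stay as the last step left them, time stands still between calls to the robot, and variables do not carry over. Pictures are saved under pics/ and viewed, at most 10 in all, crops included, and the job is handed in when it is done.

```bash
ls; mkdir -p pics; cat > h.py <<'E'
import numpy as np, cv2
from scipy.spatial.transform import Rotation as R
from rig import readout, vision
def save(n,f):
    s=readout.get_state(); im=vision.get_image(n); cv2.imwrite(f'pics/{f}.png',im); 
    np.savez(f'pics/{f}.npz',p=s['position'],q=s['ee_rot']); return im
def ray(n,uv,f=None):
    c=vision.camera_params(n); K=np.array(c['intrinsics']); d=np.array(c['dist'],float)
    x=cv2.undistortPoints(np.array([[uv]],float),K,d)[0,0]; v=np.array([x[0],x[1],1.])
    if n=='wrist':
        z=np.load(f'pics/{f}.npz'); q=z['q']; Rt=R.from_quat([q[1],q[2],q[3],q[0]]).as_matrix()
        T=np.array(c['hand_eye']); return z['p']+Rt@T[:3,3], Rt@T[:3,:3]@v
    Rm=cv2.Rodrigues(np.array(c['rvec'],float))[0]; t=np.array(c['tvec'],float).ravel()
    return -Rm.T@t, Rm.T@v
def atz(n,uv,z,f=None):
    o,d=ray(n,uv,f); return o+d*(z-o[2])/d[2]
def tri(*a):
    A=np.zeros((3,3));b=np.zeros(3);L=[]
    for x in a:
        o,d=ray(*x); d=d/np.linalg.norm(d); P=np.eye(3)-np.outer(d,d); A+=P;b+=P@o;L.append((P,o))
    p=np.linalg.solve(A,b); return p,[np.linalg.norm(P@(p-o)) for P,o in L]
def proj(n,X):
    c=vision.camera_params(n); return cv2.projectPoints(np.array([X],float),np.array(c['rvec'],float),np.array(c['tvec'],float),np.array(c['intrinsics']),np.array(c['dist'],float))[0].ravel()
def st():
    s=readout.get_state(); q=s['ee_rot']; return np.array(s['position']),R.from_quat([q[1],q[2],q[3],q[0]])
E
python3 - <<'E'
from h import *
a=save('scene','s0');b=save('top','t0');c=save('wrist','w0')
print(readout.get_state())
for n in('scene','top'): print(n,ray(n,(256,192)))
E
```

```text
pics
{'clock': 0.15, 'qpos': array([-1.46102353e+00,  2.76449075e-01,  1.50584044e+00, -4.43236763e-06,
        1.36070445e+00, -1.21017705e-01]), 'qd': array([ 0.00066033, -0.00092717, -0.00352065, -0.00104913,  0.00040103,
        0.00109471]), 'effort': array([ 2.61826699e-04, -4.17144871e+01, -2.46032792e+01, -1.39565891e-04,
        7.65874836e-03,  5.01079285e-06]), 'position': array([ 0.13146927, -0.55936247,  0.23063955]), 'ee_rot': array([-7.00655058e-04,  9.93349056e-01,  1.15139753e-01,  1.77227838e-06]), 'contact_force': array([ 0.41635269,  0.8977169 , -0.07157018]), 'moment': array([-0.05145605,  0.04643353,  0.03188104]), 'gripper_force': 0.0, 'width': 0.08525979870756936}
scene (array([0.2513292 , 0.57427111, 0.45286526]), array([ 0.39485239, -0.8024978 , -0.4477651 ]))
top (array([ 0.49999235, -0.11906926,  1.11095118]), array([ 0.06035032, -0.00189363, -0.99847847]))
```

View pics/t0.png

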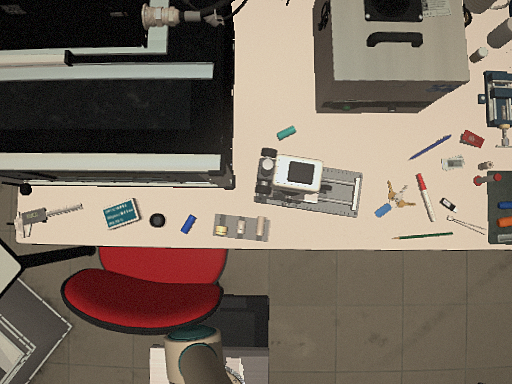

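View pics/s0.png

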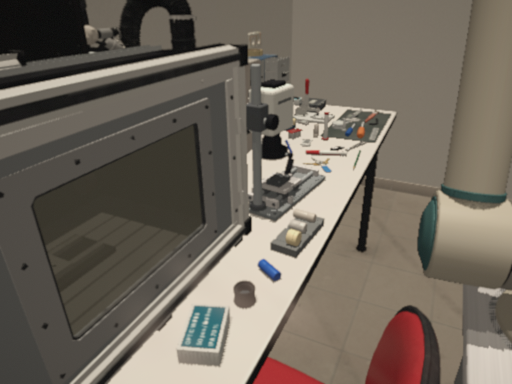

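Top: microscope at about (300,173), its track running right to (360,195); tray at (241,228); loupe (157,220); blue look-alike (189,224), turquoise (286,132). Scene: the same from the left, tray (298,233). Enlarging both.

```bash
python3 - <<'E'
from h import *
t=cv2.imread('pics/t0.png');s=cv2.imread('pics/s0.png')
a=cv2.resize(t[140:250,205:370],None,fx=4.8,fy=4.8,interpolation=cv2.INTER_CUBIC)
cv2.imwrite('pics/t0c.png',a)
b=cv2.resize(s[125:255,235:365],None,fx=4.6,fy=4.6,interpolation=cv2.INTER_CUBIC)
cv2.imwrite('pics/s0c.png',b); print(a.shape,b.shape)
for uv in [(221,230),(240,228),(262,225),(360,200),(300,173)]: print(uv,atz('top',uv,0.02))
E
```

```text
(528, 792, 3) (598, 598, 3)
(221, 230) [ 0.46480522 -0.03088346  0.02      ]
(240, 228) [ 0.47085262 -0.08060637  0.02      ]
(262, 225) [ 0.4795702  -0.13810675  0.02      ]
(360, 200) [ 0.54860816 -0.39657443  0.02      ]
(300, 173) [ 0.61796029 -0.23683874  0.02      ]
```

View pics/t0c.png

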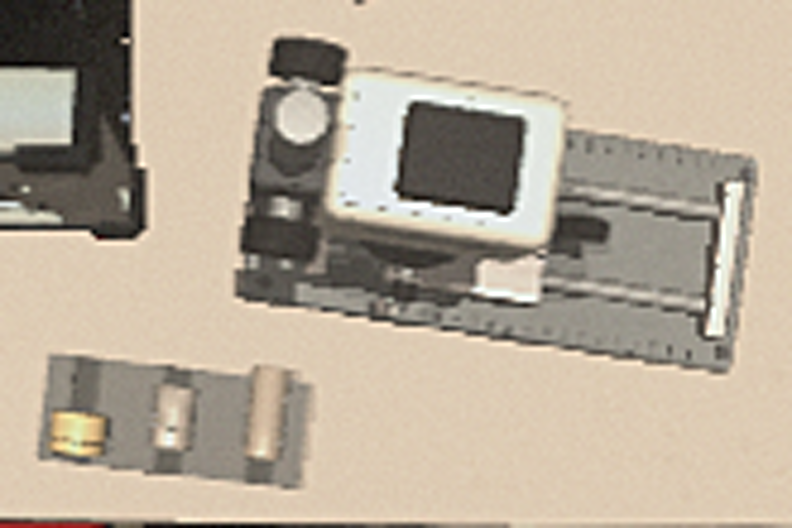

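View pics/s0c.png

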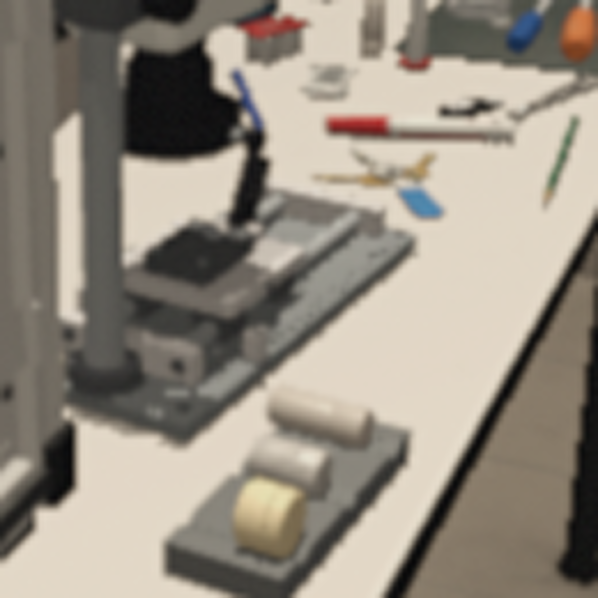

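The crops show: long sample in the right-hand groove (top crop ends (268,368)/(263,460)), track base edge (235,297)-(727,372), paddle top (605,230) leaning right, in scene at (262,140). The carriage is in. Rough numbers now.

```bash
python3 - <<'E'
from h import *
T=lambda u,v:((u+.5)/4.8+205-.5,(v+.5)/4.8+140-.5); S=lambda u,v:((u+.5)/4.6+235-.5,(v+.5)/4.6+125-.5)
f=lambda *a:print(*[np.round(x,4) for x in a])
m=[tri(('top',T(*t)),('scene',S(*s))) for t,s in [((266,414),(320,416)),((602,230),(260,145)),((755,158),(275,197)),((727,372),(408,240)),((237,297),(180,435)),((38,460),(285,590)),((305,487),(408,440))]]
for n,x in zip(['samp','griptop','baseFL','baseFR','baseBR','trayA','trayB'],m): f(n,*x)
f('sample ends z.025+',atz('top',T(268,368),.03),atz('top',T(263,460),.03))
f('edge',atz('top',T(237,297),.012),atz('top',T(727,372),.012),atz('top',T(755,158),.012))
f('frontbar',atz('top',T(733,182),.03),atz('top',T(714,337),.03))
f('tray',*[atz('top',T(*p),.018) for p in [(50,355),(38,460),(300,487),(313,382)]])
p,r=st(); f('tool',p,r.as_matrix())
print(np.array(vision.camera_params('wrist')['hand_eye']).round(3), vision.camera_params('wrist')['intrinsics'])
E
```

```text
Traceback (most recent call last):
numpy._core._exceptions._UFuncNoLoopError: ufunc 'multiply' did not contain a loop with signature matching types (dtype('<U4'), dtype('float64')) -> None
```

```bash
cat >> h.py <<'E'
T=lambda u,v:((u+.5)/4.8+205-.5,(v+.5)/4.8+140-.5); S=lambda u,v:((u+.5)/4.6+235-.5,(v+.5)/4.6+125-.5)
f=lambda *a:print(*[x if isinstance(x,str) else np.round(x,4) for x in a])
E
python3 - <<'E'
from h import *
m=[tri(('top',T(*t)),('scene',S(*s))) for t,s in [((266,414),(320,416)),((602,230),(260,145)),((755,158),(275,197)),((727,372),(408,240)),((237,297),(180,435)),((38,460),(285,590)),((305,487),(408,440))]]
for n,x in zip(['samp','griptop','baseFL','baseFR','baseBR','trayA','trayB'],m): f(n,*x)
f('sample ends z.025+',atz('top',T(268,368),.03),atz('top',T(263,460),.03))
f('edge',atz('top',T(237,297),.012),atz('top',T(727,372),.012),atz('top',T(755,158),.012))
f('frontbar',atz('top',T(733,182),.03),atz('top',T(714,337),.03))
f('tray',*[atz('top',T(*p),.018) for p in [(50,355),(38,460),(300,487),(313,382)]])
p,r=st(); f('tool',p,r.as_matrix())
print(np.array(vision.camera_params('wrist')['hand_eye']).round(3), vision.camera_params('wrist')['intrinsics'])
E
```

```text
samp [ 0.4786 -0.1325  0.0252] [0.0013 0.0013]
griptop [ 0.5767 -0.3034  0.0903] [0.0014 0.0014]
baseFL [ 0.6146 -0.407   0.012 ] [0.0086 0.0086]
baseFR [ 0.507  -0.3876  0.0086] [0.0037 0.0037]
baseBR [ 0.5437 -0.1152  0.008 ] [0.0026 0.0026]
trayA [ 0.4507 -0.0078  0.0124] [0.0009 0.0009]
trayB [ 0.4392 -0.1545  0.0093] [0.002 0.002]
sample ends z.025+ [ 0.5023 -0.1336  0.03  ] [ 0.4527 -0.1316  0.03  ]
edge [ 0.5412 -0.1162  0.012 ] [ 0.5034 -0.3879  0.012 ] [ 0.6227 -0.4042  0.012 ]
frontbar [ 0.6072 -0.3872  0.03  ] [ 0.5223 -0.3763  0.03  ]
tray [ 0.5076 -0.0141  0.018 ] [ 0.4501 -0.0087  0.018 ] [ 0.4378 -0.1521  0.018 ] [ 0.4951 -0.1585  0.018 ]
tool [ 0.1315 -0.5594  0.2306] [[ 9.735e-01  2.287e-01 -2.000e-04]
 [ 2.287e-01 -9.735e-01  1.400e-03]
 [ 2.000e-04 -1.400e-03 -1.000e+00]]
[[-0.001 -0.954 -0.301  0.076]
 [ 1.    -0.001 -0.    -0.   ]
 [-0.    -0.301  0.954 -0.143]
 [ 0.     0.     0.     1.   ]] [[282.84323328   0.         256.41792202]
 [  0.         282.84323328 198.12320732]
 [  0.           0.           1.        ]]
```

```bash
cat >> h.py <<'E'
YAW=np.radians(82.2); t=np.array([np.cos(YAW),np.sin(YAW),0]); c=np.array([np.sin(YAW),-np.cos(YAW),0])
def ori(yaw,lean=0):  # tool x towards yaw, z leaning so the fingers point down and towards yaw
    a=np.radians(yaw);l=np.radians(lean);d=np.array([np.cos(a),np.sin(a),0]);u=np.array([0,0,1.])
    z=-np.cos(l)*u+np.sin(l)*d; y=np.cross(u,d)*-1; x=np.cross(y,z); return np.c_[x,y,z]
def plan(P,Rt):
    p,r=st(); f('turn(units)',(r.inv()*R.from_matrix(Rt)).as_rotvec(degrees=True)/6,'shift in new axes mm',Rt.T@(np.array(P)-p)*1e3,'in old',r.inv().apply(np.array(P)-p)*1e3)
E
python3 - <<'E'
from h import *
g=np.array([.578,-.294,.070]); Rg=ori(82.2,40); f(Rg)
plan(g+Rg[:,2]*(.019-.13),Rg)
E
```

```text
[[ 0.104   0.9907  0.0872]
 [ 0.759  -0.1357  0.6368]
 [ 0.6428 -0.     -0.766 ]]
turn(units) [  3.994    5.8198 -11.0053] shift in new axes mm [144.5648 406.3855 220.0043] in old [469.7834 -89.4782  75.8107]
```

```bash
python3 -m handwheel '[[[0,0,0],[0.333,0.485,-0.917],0.0],[[0,0,0],[0.333,0.485,-0.917],0.0],[[0,0,0],[0.333,0.485,-0.917],0.0],[[0,0,0],[0.333,0.485,-0.917],0.0],[[0,0,0],[0.333,0.485,-0.917],0.0],[[0,0,0],[0.333,0.485,-0.917],0.0],[[0,0,0],[0.333,0.485,-0.917],0.0],[[0,0,0],[0.333,0.485,-0.917],0.0],[[0,0,0],[0.333,0.485,-0.917],0.0],[[0,0,0],[0.333,0.485,-0.917],0.0],[[0,0,0],[0.333,0.485,-0.917],0.0],[[0,0,0],[0.333,0.485,-0.917],0.0],[[0,0,0],[0,0,0],0.0]]' 25
python3 -m handwheel '[[[9,25,14],[0,0,0],0.0],[[9,25,14],[0,0,0],0.0],[[9,25,14],[0,0,0],0.0],[[9,25,14],[0,0,0],0.0],[[9,25,14],[0,0,0],0.0],[[9,25,14],[0,0,0],0.0],[[9,25,14],[0,0,0],0.0],[[9,25,14],[0,0,0],0.0],[[9,25,14],[0,0,0],0.0],[[9,25,14],[0,0,0],0.0],[[9,25,14],[0,0,0],0.0],[[9,25,14],[0,0,0],0.0],[[9,25,14],[0,0,0],0.0],[[9,25,14],[0,0,0],0.0],[[9,25,14],[0,0,0],0.0],[[0,0,0],[0,0,0],0.0]]'
python3 - <<'E'
from h import *
g=np.array([.578,-.294,.070]); Rg=ori(82.2,40); plan(g+Rg[:,2]*(.019-.13),Rg)
f(readout.get_state()['qpos']); save('wrist','w1')
im=cv2.imread('pics/w1.png'); cv2.imwrite('pics/w1b.png',cv2.resize(im,(768,576),interpolation=cv2.INTER_CUBIC))
E
```

```text
clock: 1.78
position: [0.1319, -0.5602, 0.2295]
ee_rot: [-0.225, 0.708, 0.617, 0.258]
contact_force: [-0.8, -0.7, -0.0]
width: 0.0428
gripper_force: 0.0
clock: 3.78
position: [0.5376, -0.3721, 0.1565]
ee_rot: [-0.225, 0.707, 0.619, 0.257]
contact_force: [0.0, -0.1, 0.3]
width: 0.0426
gripper_force: 0.0
turn(units) [-0.0186  0.0039  0.0242] shift in new axes mm [ 7.8927 29.4474  8.5672] in old [ 7.8215 29.4839  8.5065]
[-0.9613  0.6933  1.1856  0.4614  1.7912 -0.8498]
```

View pics/w1b.png

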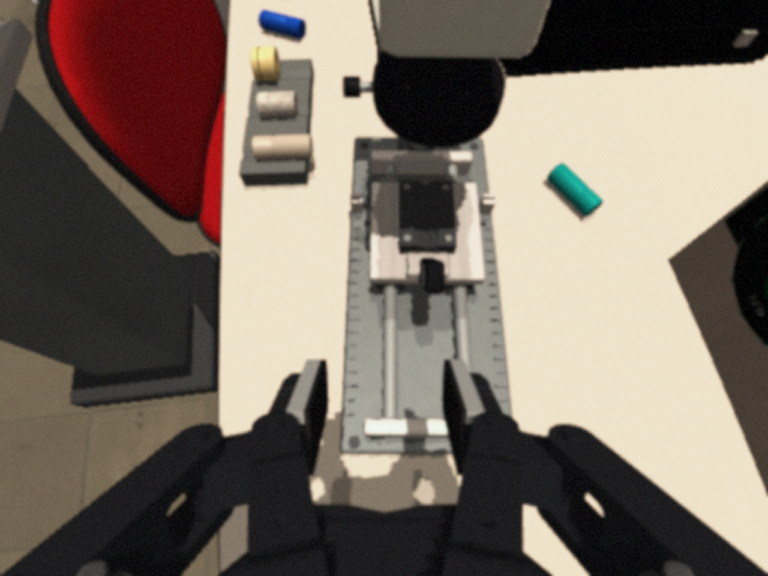

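Wrist view (×1.5): paddle top blob at (431,274), groove block screws (409,188),(447,187),(405,240),(449,239), index marks (357,203)/(488,202), front bar at y≈428; long sample (252-311,146).

```bash
python3 - <<'E'
from h import *
W=lambda u,v:((u+.5)/1.5-.5,(v+.5)/1.5-.5)
F='w1'
f('griptop',*tri(('wrist',W(431,274),F),('top',T(602,230)),('scene',S(260,145))))
f('  at z.0865',atz('wrist',W(431,274),.0865,F), 'top',atz('top',T(602,230),.0865))
n=atz('wrist',W(427.5,213.5),.056,F); f('nest',n)
f('block rear/front edge',atz('wrist',W(427,180),.056,F),atz('wrist',W(427,249),.056,F))
L=[atz('wrist',W(*p),.012,F) for p in [(356,139),(484,139),(344,452),(511,448)]]
f('base',*L); d=(L[0]+L[1]-L[2]-L[3])[:2]; f('yaw',np.degrees(np.arctan2(d[1],d[0])))
f('blades z.03',atz('wrist',W(357,203),.03,F),atz('wrist',W(488,202),.03,F))
f('samp',*tri(('wrist',W(282,146),F),('top',T(266,414)),('scene',S(320,416))))
e=[atz('wrist',W(*p),.03,F) for p in [(255,147),(309,146)]]; f('ends',*e)
g=n-.057*t; f('grip from nest',g)
f('dot t, c of nest',n@t,n@c, 'griptop', atz('wrist',W(431,274),.0865,F)@t,atz('wrist',W(431,274),.0865,F)@c)
E
```

```text
griptop [ 0.5754 -0.3021  0.0913] [0.002  0.0016 0.0021]
  at z.0865 [ 0.5744 -0.2992  0.0865] top [ 0.5757 -0.3046  0.0865]
nest [ 0.586  -0.2372  0.056 ]
block rear/front edge [ 0.5908 -0.2077  0.056 ] [ 0.5806 -0.2659  0.056 ]
base [ 0.5438 -0.1197  0.012 ] [ 0.6614 -0.1349  0.012 ] [ 0.5066 -0.3888  0.012 ] [ 0.6197 -0.4018  0.012 ]
yaw 81.6227
blades z.03 [ 0.5369 -0.2031  0.03  ] [ 0.6419 -0.2159  0.03  ]
samp [ 0.4784 -0.132   0.0259] [0.0005 0.0013 0.0014]
ends [ 0.4555 -0.133   0.03  ] [ 0.5021 -0.1387  0.03  ]
grip from nest [ 0.5782 -0.2936  0.056 ]
dot t, c of nest -0.1555 0.6128 griptop -0.2185 0.6097
```

```bash
python3 -m handwheel '[[[4,14,4],[0,0,0],0.0],[[4,14,4],[0,0,0],0.0],[[0,0,20],[0,0,0],0.0],[[0,0,20],[0,0,0],0.0],[[0,0,20],[0,0,0],0.0],[[0,0,20],[0,0,0],0.0],[[0,0,20],[0,0,0],0.0],[[0,0,14],[0,0,0],0.0],[[0,0,14],[0,0,0],0.0],[[0,0,0],[0,0,0],0.0]]'
python3 - <<'E'
from h import *
g=np.array([.5765,-.294,.070]); Rg=ori(82,40); plan(g+Rg[:,2]*.019,Rg)
save('wrist','w2'); im=cv2.imread('pics/w2.png'); cv2.imwrite('pics/w2b.png',cv2.resize(im,(768,576),interpolation=cv2.INTER_CUBIC))
E
```

```text
clock: 5.08
position: [0.5757, -0.285, 0.0572]
ee_rot: [-0.225, 0.708, 0.618, 0.257]
contact_force: [-0.9, 0.2, -0.6]
width: 0.0426
gripper_force: 0.0
turn(units) [-0.0322  0.0025  0.0225] shift in new axes mm [1.4896 2.0319 3.548 ] in old [1.4857 2.0473 3.5407]
```

View pics/w2b.png

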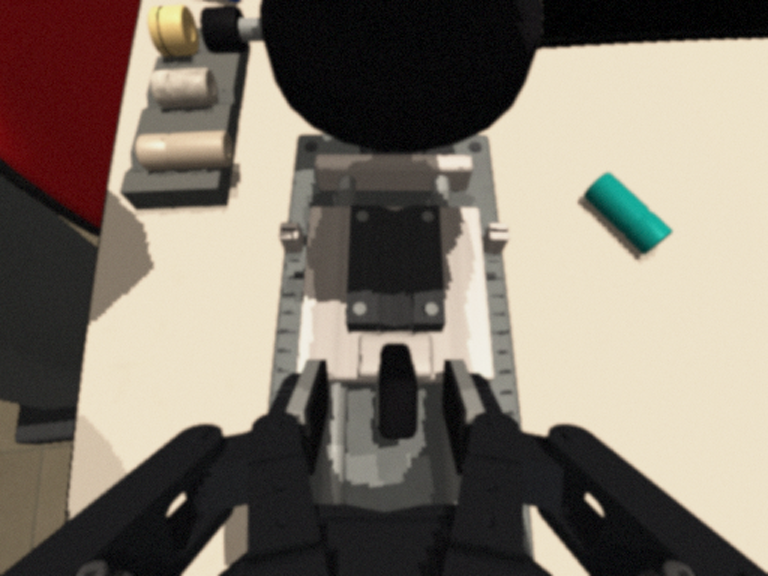

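Paddle stands between the pads at x≈398, finger midline ≈386: about 3 mm to tool +y. Shift, close, and pull out along −track.

```bash
python3 -m handwheel '[[[1,3,2],[0,0,0],0.0],[[0,0,0],[0,0,0],0.6],[[0,0,0],[0,0,0],1],[[0,0,0],[0,0,0],1],[[0,0,0],[0,0,0],1],[[0,0,0],[0,0,0],1],[[0,0,0],[0,0,0],1]]' 30
python3 - <<'E'
from h import *
p,r=st(); f(p, p@t,p@c); Rg=ori(82.0,40); f('-10mm along track in tool',Rg.T@(-10*t)); f(r.as_matrix()); f(readout.get_state()['contact_force'])
E
```

```text
clock: 6.0
position: [0.5797, -0.2847, 0.0573]
ee_rot: [-0.224, 0.708, 0.618, 0.258]
contact_force: [2.8, -1.9, 3.5]
width: 0.0115
gripper_force: 34.5
[ 0.5797 -0.2847  0.0573] -0.2034 0.613
-10mm along track in tool [-7.6604  0.0349 -6.4278]
[[ 0.1037  0.9906  0.0887]
 [ 0.7603 -0.1364  0.6351]
 [ 0.6413  0.0016 -0.7673]]
[ 2.8086 -1.889   3.4824]
```

```bash
python3 -m handwheel '[[[-3,0,-2.6],[0,0,0],1],[[-7.66,0,-6.43],[0,0,0],1],[[-7.66,0,-6.43],[0,0,0],1],[[-7.66,0,-6.43],[0,0,0],1],[[-7.66,0,-6.43],[0,0,0],1],[[-7.66,0,-6.43],[0,0,0],1],[[-7.66,0,-6.43],[0,0,0],1],[[-7.66,0,-6.43],[0,0,0],1],[[-3.83,0,-3.2],[0,0,0],1]]'
python3 - <<'E'
from h import *
p,r=st(); f(p, p@t,p@c,readout.get_state()['contact_force'])
E
```

```text
clock: 7.12
position: [0.5686, -0.3628, 0.0573]
ee_rot: [-0.224, 0.708, 0.618, 0.258]
contact_force: [4.8, 3.3, 2.3]
width: 0.0113
gripper_force: 34.2
[ 0.5686 -0.3628  0.0573] -0.2823 0.6126 [4.7889 3.2597 2.3123]
```

Moved 79 mm; now slowly to the stop.

```bash
python3 -m handwheel '[[[-2.3,0,-1.93],[0,0,0],1],[[-2.3,0,-1.93],[0,0,0],1],[[-2.3,0,-1.93],[0,0,0],1],[[-2.3,0,-1.93],[0,0,0],1],[[0,0,0],[0,0,0],1]]'
python3 -m handwheel '[[[-1.53,0,-1.29],[0,0,0],1],[[-1.53,0,-1.29],[0,0,0],1],[[-1.53,0,-1.29],[0,0,0],1],[[0,0,0],[0,0,0],1]]'
python3 - <<'E'
from h import *
p,r=st(); f(p, p@t,p@c,readout.get_state()['contact_force'])
E
```

```text
clock: 7.75
position: [0.5669, -0.3745, 0.0573]
ee_rot: [-0.224, 0.708, 0.618, 0.257]
contact_force: [3.7, 1.4, 2.4]
width: 0.0117
gripper_force: 34.4
clock: 8.25
position: [0.5665, -0.3772, 0.0574]
ee_rot: [-0.227, 0.707, 0.618, 0.259]
contact_force: [6.9, 8.9, 1.2]
width: 0.0114
gripper_force: 33.4
[ 0.5665 -0.3772  0.0574] -0.2968 0.6124 [6.9245 8.9266 1.2349]
```

```bash
python3 -m handwheel '[[[-2.3,0,-1.93],[0,0,0],1],[[-2.3,0,-1.93],[0,0,0],1],[[0,0,0],[0,0,0],1],[[0,0,0],[0,0,0],1]]'
python3 - <<'E'
from h import *
p,r=st(); f(p, p@t,p@c,readout.get_state()['contact_force'])
E
```

```text
clock: 8.75
position: [0.5664, -0.3773, 0.0575]
ee_rot: [-0.231, 0.705, 0.617, 0.262]
contact_force: [9.3, 21.3, -1.9]
width: 0.0111
gripper_force: 31.8
[ 0.5664 -0.3773  0.0575] -0.2969 0.6123 [ 9.3164 21.348  -1.8958]
```

Carriage is at its stop (force rises, no motion). Relax, release, back off and look.

```bash
python3 -m handwheel '[[[3,0,2.5],[0,0,0],1],[[3,0,2.5],[0,0,0],1],[[0,0,0],[0,0,0],0.3],[[0,0,0],[0,0,0],0.0],[[0,0,0],[0,0,0],0.0],[[0,0,-15],[0,0,0],0.0],[[0,0,-25],[0,0,0],0.0],[[0,0,-25],[0,0,0],0.0],[[0,0,-25],[0,0,0],0.0],[[0,0,0],[0,0,0],0.0]]'
python3 - <<'E'
from h import *
p,r=st(); f(p,p@t,p@c)
save('wrist','w3'); im=cv2.imread('pics/w3.png'); cv2.imwrite('pics/w3b.png',cv2.resize(im,(768,576),interpolation=cv2.INTER_CUBIC)); save('top','t3'); save('scene','s3')
E
```

```text
clock: 10.0
position: [0.5583, -0.4383, 0.128]
ee_rot: [-0.222, 0.709, 0.618, 0.257]
contact_force: [0.4, -0.8, 1.4]
width: 0.0428
gripper_force: 0.0
[ 0.5583 -0.4383  0.128 ] -0.3585 0.6127
```

View pics/w3b.png

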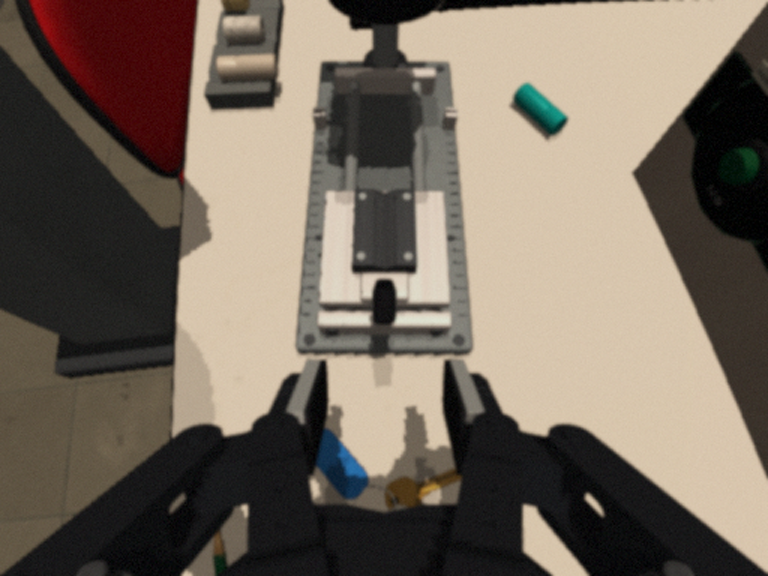

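Carriage out against the bar; block screws at (362,196),(408,196),(360,256),(408,257), paddle (384,300); samples untouched.

```bash
python3 - <<'E'
from h import *
W=lambda u,v:((u+.5)/1.5-.5,(v+.5)/1.5-.5); F='w3'
q=[atz('wrist',W(*p),.056,F) for p in [(362,196),(408,196),(360,256),(408,257)]]; n=np.mean(q,axis=0)
f(*q,'nest',n,n@t,n@c); d=(q[0]+q[1]-q[2]-q[3]); f('yaw',np.degrees(np.arctan2(d[1],d[0])))
B=[atz('wrist',W(*p),.012,F) for p in [(321,62),(450,62),(297,352),(470,352)]]; d=B[0]+B[1]-B[2]-B[3]; f('base yaw',np.degrees(np.arctan2(d[1],d[0])),np.mean([b@c for b in B]))
L=[atz('wrist',W(*p),.03,F) for p in [(321,112),(450,112)]]; f('blades',*L,(L[0]+L[1])@t/2)
# cross-check with top: enlarge views
a=cv2.resize(cv2.imread('pics/t3.png')[165:250,255:370],None,fx=4.8,fy=4.8,interpolation=cv2.INTER_CUBIC)
b=cv2.resize(cv2.imread('pics/s3.png')[155:225,245:335],None,fx=4.8,fy=4.8,interpolation=cv2.INTER_CUBIC)
h=max(a.shape[0],b.shape[0]); f2=lambda x:cv2.copyMakeBorder(x,0,h-x.shape[0],0,0,cv2.BORDER_CONSTANT)
# two halves, 552 + 432 wide -> stack at 3.8
k=np.vstack([cv2.resize(a,(552,408)),]); print(a.shape,b.shape)
cv2.imwrite('pics/t3c.png',a)
e=[atz('wrist',W(*p),.03,F) for p in [(218,67),(276,66)]]; f('sample',*e,(e[0]+e[1])/2)
E
```

```text
[ 0.5614 -0.3035  0.056 ] [ 0.5912 -0.3076  0.056 ] [ 0.555  -0.3472  0.056 ] [ 0.5841 -0.3519  0.056 ] nest [ 0.5729 -0.3276  0.056 ] -0.2468 0.6121
yaw 81.2678
base yaw 81.7587 0.6125
blades [ 0.5391 -0.1989  0.03  ] [ 0.6424 -0.2128  0.03  ] -0.1238
(408, 552, 3) (336, 432, 3)
sample [ 0.4542 -0.1324  0.03  ] [ 0.5045 -0.1395  0.03  ] [ 0.4793 -0.136   0.03  ]
```

View pics/t3c.png

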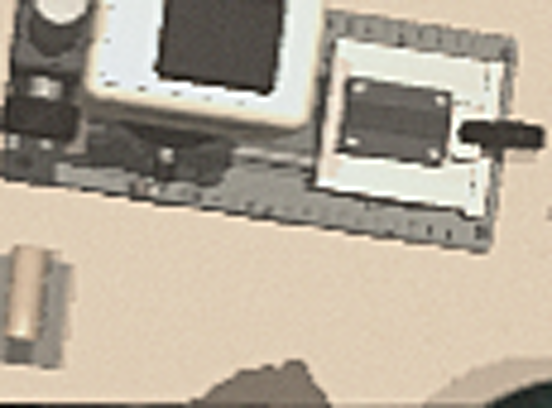

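Top crop shows the block with screws (358,87),(440,100),(350,143),(434,156).

```bash
python3 - <<'E'
from h import *
W=lambda u,v:((u+.5)/1.5-.5,(v+.5)/1.5-.5); U=lambda u,v:((u+.5)/4.8+255-.5,(v+.5)/4.8+165-.5)
for a,b in zip([(362,196),(408,196),(360,256),(408,257)],[(350,143),(358,87),(434,156),(440,100)]):
    x,e=tri(('wrist',W(*a),'w3'),('top',U(*b))); f(x,e,x@t,x@c)
m=atz('top',U(395.5,121.5),.056); f('top nest',m,m@t,m@c)
s=np.array([.4786,-.1335,0]); Rs=ori(-6,0); plan(s+[0,0,.12],Rs); p,r=st(); f('up 80mm in tool:',r.inv().apply([0,0,80]))
E
```

```text
[ 0.5608 -0.3037  0.0562] [0.0006 0.0006] -0.2247 0.5968
[ 0.5906 -0.3079  0.0565] [0.0005 0.0005] -0.2249 0.627
[ 0.5544 -0.3483  0.0579] [0.0006 0.0006] -0.2698 0.5965
[ 0.5839 -0.352   0.0561] [0.0001 0.0001] -0.2695 0.6263
top nest [ 0.572  -0.3281  0.056 ] -0.2474 0.6113
turn(units) [-5.1154 -5.2671 14.0459] shift in new axes mm [-110.5266 -291.8326    5.6439] in old [ 217.178  -119.6425  189.5617]
up 80mm in tool: [ 51.396   -0.0645 -61.3062]
```

```bash
python3 - <<'E'
from h import *
Rs=ori(-6,15); p,r=st(); a=p+np.array([0,0,.06]); v=np.array([.45,-.33,.16]); s=np.array([.4786,-.133,.08])
f('up60',r.inv().apply([0,0,60])); f('turn',(r.inv()*R.from_matrix(Rs)).as_rotvec(degrees=True)/6)
f('leg1',Rs.T@(v-a)*1e3,'leg2',Rs.T@(s-v)*1e3)
E
```

```text
up60 [ 38.547   -0.0484 -45.9796]
turn [-6.8346 -3.2957 13.1229]
leg1 [-121.0318  -93.4196   -5.8819] leg2 [ -13.1218 -198.9103   79.3061]
```

```bash
python3 -m handwheel '[[[19.3,0,-23],[0,0,0],0.0],[[19.3,0,-23],[0,0,0],0.0],[[0,0,0],[-0.456,-0.22,0.875],0.0],[[0,0,0],[-0.456,-0.22,0.875],0.0],[[0,0,0],[-0.456,-0.22,0.875],0.0],[[0,0,0],[-0.456,-0.22,0.875],0.0],[[0,0,0],[-0.456,-0.22,0.875],0.0],[[0,0,0],[-0.456,-0.22,0.875],0.0],[[0,0,0],[-0.456,-0.22,0.875],0.0],[[0,0,0],[-0.456,-0.22,0.875],0.0],[[0,0,0],[-0.456,-0.22,0.875],0.0],[[0,0,0],[-0.456,-0.22,0.875],0.0],[[0,0,0],[-0.456,-0.22,0.875],0.0],[[0,0,0],[-0.456,-0.22,0.875],0.0],[[0,0,0],[-0.456,-0.22,0.875],0.0],[[0,0,0],[-0.456,-0.22,0.875],0.0],[[0,0,0],[-0.456,-0.22,0.875],0.0]]'
python3 -m handwheel '[[[-30,-23.4,-1.5],[0,0,0],0.0],[[-30,-23.4,-1.5],[0,0,0],0.0],[[-30,-23.4,-1.5],[0,0,0],0.0],[[-30,-23.4,-1.5],[0,0,0],0.0],[[-1.6,-25,10],[0,0,0],0.0],[[-1.6,-25,10],[0,0,0],0.0],[[-1.6,-25,10],[0,0,0],0.0],[[-1.6,-25,10],[0,0,0],0.0],[[-1.6,-25,10],[0,0,0],0.0],[[-1.6,-25,10],[0,0,0],0.0],[[-1.6,-25,10],[0,0,0],0.0],[[-1.6,-25,10],[0,0,0],0.0],[[0,0,0],[0,0,0],0.0],[[0,0,0],[0,0,0],0.0]]'
python3 - <<'E'
from h import *
plan([.4786,-.133,.021],ori(-6,15))
save('wrist','w4'); im=cv2.imread('pics/w4.png'); cv2.imwrite('pics/w4b.png',cv2.resize(im,(768,576),interpolation=cv2.INTER_CUBIC))
E
```

```text
clock: 12.28
position: [0.5577, -0.4341, 0.1851]
ee_rot: [0.007, 0.99, -0.053, 0.13]
contact_force: [0.4, 0.1, 0.4]
width: 0.0426
gripper_force: 0.0
clock: 14.02
position: [0.4806, -0.1324, 0.0799]
ee_rot: [0.008, 0.99, -0.052, 0.131]
contact_force: [-0.5, -0.3, 0.6]
width: 0.0428
gripper_force: 0.0
turn(units) [ 0.0152 -0.0081  0.0076] shift in new axes mm [-17.1321   0.8401  56.3441] in old [-17.1805   0.7369  56.3308]
```

View pics/w4b.png

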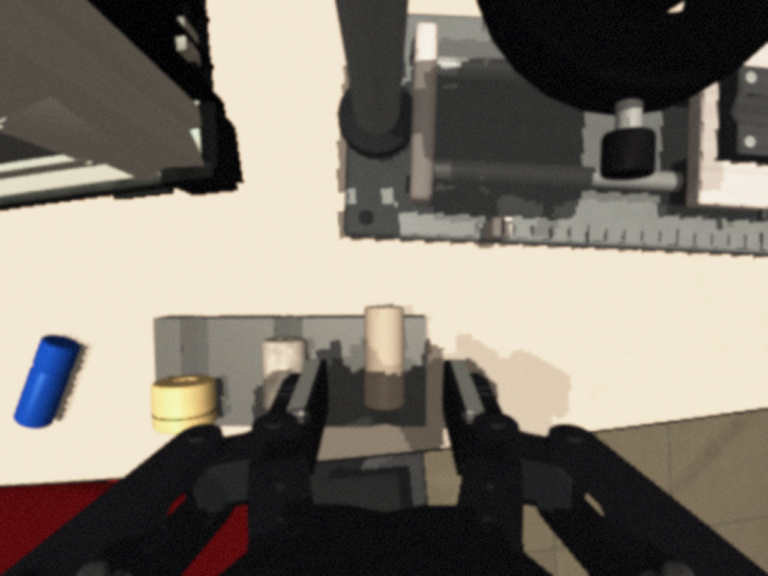

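Sample upright between the fingers: far end (384,306), near end (385,406), aligned with the midline.

```bash
python3 - <<'E'
from h import *
W=lambda u,v:((u+.5)/1.5-.5,(v+.5)/1.5-.5)
for z in(.025,.035):
    e=[atz('wrist',W(*p),z,'w4') for p in [(384,306),(385,406)]]; f(z,*e,(e[0]+e[1])/2,np.linalg.norm(e[0]-e[1]))
E
```

```text
0.025 [ 0.5035 -0.1345  0.025 ] [ 0.4527 -0.1296  0.025 ] [ 0.4781 -0.132   0.025 ] 0.0511
0.035 [ 0.5042 -0.1345  0.035 ] [ 0.4557 -0.1299  0.035 ] [ 0.4799 -0.1322  0.035 ] 0.0487
```

```bash
python3 -m handwheel '[[[-4.1,0,14],[0,0,0],0.0],[[-4.1,0,14],[0,0,0],0.0],[[-4.1,0,14],[0,0,0],0.0],[[-2.2,0,7],[0,0,0],0.0],[[-1.8,0,6],[0,0,0],0.0],[[0,0,0],[0,0,0],0.0],[[0,0,0],[0,0,0],0.0]]'
python3 -m handwheel '[[[0,0,0],[0,0,0],0.3],[[0,0,0],[0,0,0],0.5],[[0,0,0],[0,0,0],0.7],[[0,0,0],[0,0,0],1],[[0,0,0],[0,0,0],1],[[0,0,0],[0,0,0],1]]' 30
python3 - <<'E'
from h import *
plan([.4786,-.133,.021],ori(-6,15)); f(st()[1].inv().apply([0,0,60]))
E
```

```text
clock: 14.95
position: [0.4796, -0.1326, 0.0229]
ee_rot: [0.008, 0.99, -0.052, 0.131]
contact_force: [0.3, 0.5, 0.1]
width: 0.0427
gripper_force: 0.0
clock: 15.7
position: [0.4795, -0.1318, 0.023]
ee_rot: [0.007, 0.99, -0.052, 0.131]
contact_force: [-0.2, 4.9, 6.1]
width: 0.0184
gripper_force: 29.6
turn(units) [ 0.0078 -0.0138 -0.004 ] shift in new axes mm [-1.239   1.3028  1.7156] in old [-1.241   1.3019  1.7148]
[ 1.56129e+01  4.08000e-02 -5.79330e+01]
```

Width 18.4 mm and an upward force: the pads bite slightly above the axis. Reopen, go 3 mm lower, re-grip.

```bash
python3 -m handwheel '[[[0,0,0],[0,0,0],0.2],[[0,0,0],[0,0,0],0.2],[[-1,0,3],[0,0,0],0.2],[[0,0,0],[0,0,0],0.2],[[0,0,0],[0,0,0],0.4],[[0,0,0],[0,0,0],0.5],[[0,0,0],[0,0,0],0.7],[[0,0,0],[0,0,0],1],[[0,0,0],[0,0,0],1],[[0,0,0],[0,0,0],1]]' 30
python3 -m handwheel '[[[0,0,0],[0,0,0],1]]' 40
```

```text
clock: 16.95
position: [0.4796, -0.1318, 0.0201]
ee_rot: [0.007, 0.99, -0.052, 0.131]
contact_force: [1.4, 4.4, 8.1]
width: 0.0188
gripper_force: 30.7
clock: 17.08
position: [0.4796, -0.1318, 0.0202]
ee_rot: [0.007, 0.99, -0.052, 0.131]
contact_force: [-0.3, 4.8, 8.2]
width: 0.0186
gripper_force: 40.7
```

```bash
python3 -m handwheel '[[[0.5,0,-2],[0,0,0],1],[[1,0,-4],[0,0,0],1],[[1,0,-4],[0,0,0],1],[[2.6,0,-10],[0,0,0],1],[[2.6,0,-10],[0,0,0],1],[[0,0,0],[0,0,0],1]]'
python3 - <<'E'
from h import *
W=lambda u,v:((u+.5)/1.5-.5,(v+.5)/1.5-.5)
f(st()[0]); im=save('wrist','w5'); cv2.imwrite('pics/w5b.png',cv2.resize(im[190:310,190:330],None,fx=4,fy=4,interpolation=cv2.INTER_CUBIC))
E
```

```text
clock: 17.82
position: [0.4796, -0.1327, 0.0517]
ee_rot: [0.008, 0.99, -0.052, 0.132]
contact_force: [-0.2, 0.3, -0.0]
width: 0.0187
gripper_force: 39.1
[ 0.4796 -0.1327  0.0517]
```

View pics/w5b.png

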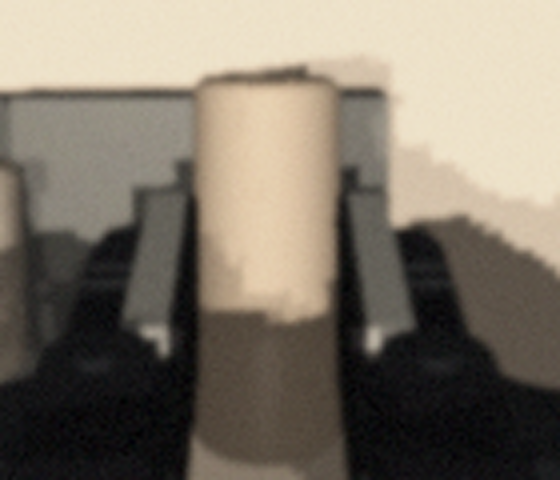

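The sample hangs between the pads, far end at crop (270,78), near end ≈(270,463), straight along the tool. Checking level/centre numerically and planning the transfer.

```bash
python3 - <<'E'
from h import *
C=lambda u,v:((u+.5)/4+190-.5,(v+.5)/4+190-.5)
for z in(.055,.06,.065):
    e=[atz('wrist',C(*q),z,'w5') for q in [(268,78),(269,463)]]; f(z,*e,(e[0]+e[1])/2,np.linalg.norm(e[0]-e[1]))
p,r=st(); Rs=ori(-6,15); Rn=ori(81.8,15)
n=t*-.247+c*.6117; n[2]=0; f('nest',n)
a=p+np.array([0,0,.09]); v=np.array([.45,-.36,.15])
f('up90',Rs.T@[0,0,90],'leg',Rs.T@(v-a)*1e3,'turn',(r.inv()*R.from_matrix(Rn)).as_rotvec(degrees=True)/6)
f('leg2',Rn.T@(n+[0,0,.1]-v)*1e3,'leg3 down 41',Rn.T@[0,0,-10])
E
```

```text
0.055 [ 0.5032 -0.1354  0.055 ] [ 0.4493 -0.1298  0.055 ] [ 0.4763 -0.1326  0.055 ] 0.0542
0.06 [ 0.5036 -0.1354  0.06  ] [ 0.4515 -0.13    0.06  ] [ 0.4776 -0.1327  0.06  ] 0.0524
0.065 [ 0.504  -0.1355  0.065 ] [ 0.4536 -0.1302  0.065 ] [ 0.4788 -0.1328  0.065 ] 0.0507
nest [ 0.5725 -0.3277  0.    ]
up90 [ 23.2937   0.     -86.9333] leg [ -2.7017 229.3267  -9.9274] turn [ 3.82060e+00 -2.80000e-03 -1.41298e+01]
leg2 [ 34.7882 116.6637  61.0853] leg3 down 41 [-2.5882  0.      9.6593]
```

```bash
python3 -m handwheel '[[[5.8,0,-21.7],[0,0,0],1],[[5.8,0,-21.7],[0,0,0],1],[[5.8,0,-21.7],[0,0,0],1],[[5.8,0,-21.7],[0,0,0],1],[[0,12,0],[0,0,0],1],[[-0.3,25,-1],[0,0,0],1],[[-0.3,25,-1],[0,0,0],1],[[-0.3,25,-1],[0,0,0],1],[[-0.3,25,-1],[0,0,0],1],[[-0.3,25,-1],[0,0,0],1],[[-0.3,25,-1],[0,0,0],1],[[-0.3,25,-1],[0,0,0],1],[[-0.3,25,-1],[0,0,0],1],[[-0.3,17,-1],[0,0,0],1],[[0,0,0],[0,0,0],1]]'
python3 -m handwheel '[[[0,0,0],[0.2547,0,-0.942],1],[[0,0,0],[0.2547,0,-0.942],1],[[0,0,0],[0.2547,0,-0.942],1],[[0,0,0],[0.2547,0,-0.942],1],[[0,0,0],[0.2547,0,-0.942],1],[[0,0,0],[0.2547,0,-0.942],1],[[0,0,0],[0.2547,0,-0.942],1],[[0,0,0],[0.2547,0,-0.942],1],[[0,0,0],[0.2547,0,-0.942],1],[[0,0,0],[0.2547,0,-0.942],1],[[0,0,0],[0.2547,0,-0.942],1],[[0,0,0],[0.2547,0,-0.942],1],[[0,0,0],[0.2547,0,-0.942],1],[[0,0,0],[0.2547,0,-0.942],1],[[0,0,0],[0.2547,0,-0.942],1],[[0,0,0],[0,0,0],1]]'
python3 - <<'E'
from h import *
n=t*-.247+c*.6117; n[2]=.1; plan(n,ori(81.8,15)); f(st()[0])
E
```

```text
clock: 19.75
position: [0.4491, -0.3604, 0.1475]
ee_rot: [0.007, 0.99, -0.053, 0.13]
contact_force: [-1.2, 0.3, -0.9]
width: 0.0185
gripper_force: 39.2
clock: 21.75
position: [0.45, -0.3583, 0.1481]
ee_rot: [-0.087, 0.749, 0.649, 0.099]
contact_force: [-0.4, -0.1, -0.9]
width: 0.0185
gripper_force: 39.2
turn(units) [-0.0181 -0.015  -0.0033] shift in new axes mm [ 33.6575 116.8725  58.7933] in old [ 33.6054 116.9725  58.6241]
[ 0.45   -0.3583  0.1481]
```

```bash
python3 -m handwheel '[[[7,23.4,11.7],[0,0,0],1],[[7,23.4,11.7],[0,0,0],1],[[7,23.4,11.7],[0,0,0],1],[[7,23.4,11.7],[0,0,0],1],[[5.8,23.4,11.9],[0,0,0],1],[[0,0,0],[0,0,0],1],[[-2.6,0,9.7],[0,0,0],1],[[-2.6,0,9.7],[0,0,0],1],[[-1.9,0,7],[0,0,0],1],[[-0.8,0,3],[0,0,0],1],[[-0.8,0,3],[0,0,0],1],[[0,0,0],[0,0,0],1],[[0,0,0],[0,0,0],1]]'
python3 - <<'E'
from h import *
n=t*-.247+c*.6117; n[2]=.0582; plan(n,ori(81.8,15)); f(st()[0],readout.get_state()['contact_force'])
save('wrist','w6')
im=cv2.imread('pics/w6.png')
E
```

```text
clock: 23.38
position: [0.5723, -0.3287, 0.0672]
ee_rot: [-0.086, 0.749, 0.649, 0.099]
contact_force: [-0.7, 0.5, -0.5]
width: 0.0186
gripper_force: 39.3
turn(units) [-0.008  -0.0046 -0.0023] shift in new axes mm [-1.3882  0.0602  8.9138] in old [-1.3925  0.068   8.913 ]
[ 0.5723 -0.3287  0.0672] [-0.6646  0.5366 -0.4506]
```

```bash
python3 -m handwheel '[[[-0.3,0,3],[0,0,0],1],[[-0.3,0,2],[0,0,0],1],[[-0.2,0,1.5],[0,0,0],1],[[0,0,0],[0,0,0],1],[[0,0,0],[0,0,0],1]]'
python3 -m handwheel '[[[-0.3,0,1],[0,0,0],1],[[0,0,0],[0,0,0],1]]'
python3 -m handwheel '[[[-0.3,0,1],[0,0,0],1],[[0,0,0],[0,0,0],1]]'
```

```text
clock: 24.05
position: [0.5723, -0.3277, 0.0604]
ee_rot: [-0.086, 0.749, 0.649, 0.099]
contact_force: [-0.6, -0.8, -0.4]
width: 0.0187
gripper_force: 39.3
clock: 24.3
position: [0.5722, -0.3277, 0.0593]
ee_rot: [-0.086, 0.749, 0.649, 0.098]
contact_force: [0.7, 0.5, -1.6]
width: 0.0185
gripper_force: 39.3
clock: 24.55
position: [0.5726, -0.3278, 0.0588]
ee_rot: [-0.086, 0.749, 0.649, 0.099]
contact_force: [-0.1, 0.2, 2.6]
width: 0.0183
gripper_force: 39.6
```

Seated (2.6 N at the expected height). Release and lift along the tool axis, then look numerically.

```bash
python3 -m handwheel '[[[0,0,0],[0,0,0],0.5],[[0,0,0],[0,0,0],0.3],[[0,0,0],[0,0,0],0.1],[[0,0,0],[0,0,0],0.1],[[2.6,0,-9.7],[0,0,0],0.1],[[2.6,0,-9.7],[0,0,0],0.1],[[0,0,-20],[0,0,0],0.1],[[0,0,-25],[0,0,0],0.1],[[0,0,-25],[0,0,0],0.1],[[0,0,0],[0,0,0],0.1]]'
python3 - <<'E'
from h import *
from scipy import ndimage as nd
f(st()[0]); im=save('wrist','w7'); tp=save('top','t7')
n=t*-.247+c*.6117; n[2]=.063
# wrist projection helper
p,r=st(); cc=vision.camera_params('wrist'); H=np.array(cc['hand_eye'])
M=np.eye(4);M[:3,:3]=r.as_matrix();M[:3,3]=p; Q=np.linalg.inv(M@H)
pw=lambda X:cv2.projectPoints(np.array([X],float),cv2.Rodrigues(Q[:3,:3])[0],Q[:3,3],np.array(cc['intrinsics']),np.array(cc['dist'],float))[0].ravel()
for k in(-.028,-.025,0,.025,.028): f(k,'wrist',pw(n+t*k+[0,0,.01]),'top',proj('top',n+t*k+[0,0,.01]))
u,v=pw(n+[0,0,.01]).astype(int)
print('column thru sample (b,g,r)'); 
for y in range(v-60,v+60,3): print(y,im[y,u-1:u+2].mean(0).astype(int), end=' ')
print('\nrow'); 
for x in range(u-24,u+25,3): print(x,im[v-1:v+2,x].mean(0).astype(int), end=' ')
E
```

```text
clock: 25.8
position: [0.571, -0.3472, 0.1489]
ee_rot: [-0.083, 0.75, 0.649, 0.099]
contact_force: [-0.1, -0.1, -0.5]
width: 0.0384
gripper_force: 0.0
[ 0.571  -0.3472  0.1489]
-0.028 wrist [258.2573 243.2837] top [349.1204 190.9391]
-0.025 wrist [258.2308 239.6817] top [347.9511 190.7616]
0 wrist [258.0075 209.4359] top [338.1932 189.2803]
0.025 wrist [257.7798 178.8585] top [328.4122 187.7962]
0.028 wrist [257.7522 175.1724] top [327.2371 187.618 ]
column thru sample (b,g,r)
149 [ 99 106 107] 152 [ 97 106 108] 155 [ 99 106 106] 158 [ 96 104 104] 161 [100 106 106] 164 [102 109 110] 167 [169 182 197] 170 [192 206 221] 173 [163 178 191] 176 [68 76 86] 179 [147 175 198] 182 [153 182 206] 185 [151 181 205] 188 [152 181 205] 191 [154 182 206] 194 [150 179 204] 197 [152 182 205] 200 [151 180 205] 203 [151 179 204] 206 [151 181 204] 209 [151 181 205] 212 [151 179 203] 215 [153 182 206] 218 [156 185 209] 221 [166 195 218] 224 [165 194 214] 227 [105 126 143] 230 [ 81  97 112] 233 [ 82  99 113] 236 [73 85 99] 239 [ 92  99 109] 242 [ 85  93 102] 245 [14 15 16] 248 [12 10 10] 251 [5 5 5] 254 [7 5 6] 257 [8 7 7] 260 [8 7 7] 263 [8 8 9] 266 [ 8 12  7] 
row
234 [122 130 128] 237 [80 83 84] 240 [82 85 89] 243 [78 83 88] 246 [101 122 141] 249 [133 158 181] 252 [146 174 197] 255 [148 176 200] 258 [152 182 206] 261 [144 172 194] 264 [123 149 170] 267 [ 84  98 110] 270 [85 88 91] 273 [83 87 88] 276 [86 90 91] 279 [206 220 209] 282 [216 230 226]
```

The sample lies level and central in the groove (image ends at rows 177–238, predicted 179–240; within ~1 mm). Next: lean back to 40° and re-grip.

```bash
python3 - <<'E'
from h import *
Rg=ori(81.8,40); g=t*-.2969+c*.6125; g[2]=.0575; plan(g-Rg[:,2]*.1,Rg)
E
```

```text
turn(units) [-0.0109  4.1599 -0.0061] shift in new axes mm [-81.3399   1.4816 -52.6841] in old [-95.9742   1.5012 -13.4422]
```

```bash
python3 -m handwheel '[[[0,0,0],[0,0.83,0],0.0],[[0,0,0],[0,0.83,0],0.0],[[0,0,0],[0,0.83,0],0.0],[[0,0,0],[0,0.83,0],0.0],[[0,0,0],[0,0.84,0],0.0],[[-20,0.4,-13.2],[0,0,0],0.0],[[-20,0.4,-13.2],[0,0,0],0.0],[[-20,0.4,-13.2],[0,0,0],0.0],[[-21,0.4,-13.2],[0,0,0],0.0],[[0,0,0],[0,0,0],0.0],[[0,0,20],[0,0,0],0.0],[[0,0,20],[0,0,0],0.0],[[0,0,20],[0,0,0],0.0],[[0,0,20],[0,0,0],0.0],[[0,0,10],[0,0,0],0.0],[[0,0,0],[0,0,0],0.0]]'
python3 - <<'E'
from h import *
Rg=ori(81.8,40); g=t*-.2969+c*.6125; g[2]=.0575; plan(g,Rg)
E
```

```text
clock: 27.9
position: [0.5658, -0.3823, 0.0651]
ee_rot: [-0.225, 0.71, 0.615, 0.258]
contact_force: [-0.1, -0.9, 1.5]
width: 0.0423
gripper_force: 0.0
turn(units) [-0.0255 -0.0147 -0.0084] shift in new axes mm [-1.0166  0.0301  9.0331] in old [-1.0304  0.055   9.0314]
```

Final approach, grip, and a light pull to confirm the stop.

```bash
python3 -m handwheel '[[[-1,0,9],[0,0,0],0.0],[[0,0,0],[0,0,0],0.5],[[0,0,0],[0,0,0],1],[[0,0,0],[0,0,0],1],[[0,0,0],[0,0,0],1],[[0,0,0],[0,0,0],1]]' 40
python3 -m handwheel '[[[-2.3,0,-1.93],[0,0,0],1],[[-1.5,0,-1.3],[0,0,0],1],[[0,0,0],[0,0,0],1]]'
python3 - <<'E'
from h import *
p,r=st(); f(p,p@t,p@c,r.inv().apply(t*10),readout.get_state()['contact_force'])
E
```

```text
clock: 28.65
position: [0.5664, -0.379, 0.0581]
ee_rot: [-0.224, 0.71, 0.615, 0.258]
contact_force: [-0.9, -1.0, 0.8]
width: 0.0114
gripper_force: 41.2
clock: 29.02
position: [0.5664, -0.379, 0.0581]
ee_rot: [-0.228, 0.709, 0.615, 0.261]
contact_force: [1.7, 10.9, -1.8]
width: 0.0113
gripper_force: 39.8
[ 0.5664 -0.379   0.0581] -0.2986 0.6126 [ 7.6002 -0.0484  6.4989] [ 1.6977 10.8737 -1.8259]
```

At the stop, TCP t = −0.2986; the target is −0.1736. Slide in smoothly.

```bash
python3 -m handwheel '[[[3.8,0,3.2],[0,0,0],1],[[1.5,0,1.3],[0,0,0],1],[[3,0,2.6],[0,0,0],1],[[4.6,0,3.9],[0,0,0],1],[[5.3,0,4.6],[0,0,0],1],[[5.3,0,4.6],[0,0,0],1],[[5.3,0,4.6],[0,0,0],1],[[5.3,0,4.6],[0,0,0],1],[[5.3,0,4.6],[0,0,0],1],[[5.3,0,4.6],[0,0,0],1],[[5.3,0,4.6],[0,0,0],1],[[5.3,0,4.6],[0,0,0],1],[[4,0,3.4],[0,0,0],1],[[3,0,2.6],[0,0,0],1],[[1.5,0,1.3],[0,0,0],1],[[0,0,0],[0,0,0],1]]'
python3 - <<'E'
from h import *
p,r=st(); f(p,p@t,p@c,r.inv().apply(t*10),r.as_matrix()[:,2],readout.get_state()['contact_force'])
E
```

```text
clock: 31.02
position: [0.5778, -0.2987, 0.058]
ee_rot: [-0.225, 0.71, 0.615, 0.259]
contact_force: [-4.5, -0.9, 7.7]
width: 0.0112
gripper_force: 42.1
[ 0.5778 -0.2987  0.058 ] -0.2175 0.613 [ 7.6456 -0.0589  6.4453] [ 0.0902  0.6382 -0.7646] [-4.4806 -0.9443  7.7022]
```

```bash
python3 -m handwheel '[[[1.5,0,1.2],[0,0,0],1],[[3.8,0,3.2],[0,0,0],1],[[5.3,0,4.5],[0,0,0],1],[[5.3,0,4.5],[0,0,0],1],[[5.3,0,4.5],[0,0,0],1],[[4.6,0,3.9],[0,0,0],1],[[3,0,2.5],[0,0,0],1],[[1.5,0,1.3],[0,0,0],1],[[0,0,0],[0,0,0],1],[[0,0,0],[0,0,0],1]]'
python3 - <<'E'
from h import *
p,r=st(); f(p,p@t,p@c,readout.get_state()['contact_force'])
save('wrist','w8');save('scene','s8');save('top','t8')
E
```

```text
clock: 32.28
position: [0.5834, -0.2593, 0.058]
ee_rot: [-0.225, 0.71, 0.615, 0.259]
contact_force: [-3.5, -1.7, 8.0]
width: 0.0115
gripper_force: 42.2
[ 0.5834 -0.2593  0.058 ] -0.1777 0.6131 [-3.5448 -1.697   7.9817]
```

```bash
python3 -m handwheel '[[[1.5,0,1.3],[0,0,0],1],[[1.5,0,1.3],[0,0,0],1],[[0.3,0,0.2],[0,0,0],1],[[0,0,0],[0,0,0],1],[[0,0,0],[0,0,0],1]]'
python3 - <<'E'
from h import *
p,r=st(); f(p,p@t,p@c,readout.get_state()['contact_force'])
im=save('wrist','w9')
cc=vision.camera_params('wrist'); H=np.array(cc['hand_eye'])
M=np.eye(4);M[:3,:3]=r.as_matrix();M[:3,3]=p; Q=np.linalg.inv(M@H)
pw=lambda X:cv2.projectPoints(np.array([X],float),cv2.Rodrigues(Q[:3,:3])[0],Q[:3,3],np.array(cc['intrinsics']),np.array(cc['dist'],float))[0].ravel()
n=t*-.122+c*.6117; n[2]=.073
for k in(-.028,-.025,0,.025): f(k,'wrist',pw(n+t*k))
u,v=pw(n-t*.025).astype(int)
for y in range(v-60,v+40,3): print(y,im[y,u-2:u+3].mean(0).astype(int).sum(), end=' ')
# blades: print gray patches around
g=cv2.cvtColor(im,cv2.COLOR_BGR2GRAY)
for s in(-1,1):
    b=n+s*.052*c; b[2]=.03; x,y=pw(b); print('\nblade',x,y); x,y=int(x),int(y)
    print(g[y-14:y+15:2,x-24:x+25:2])
E
```

```text
clock: 33.05
position: [0.5839, -0.2553, 0.058]
ee_rot: [-0.225, 0.71, 0.615, 0.259]
contact_force: [-4.6, -1.4, 8.6]
width: 0.0114
gripper_force: 42.3
[ 0.5839 -0.2553  0.058 ] -0.1737 0.6132 [-4.5812 -1.4404  8.5539]
-0.028 wrist [255.0074 203.4835]
-0.025 wrist [254.9819 198.4197]
0 wrist [254.7854 159.0026]
0.025 wrist [254.6141 124.1105]
138 31 141 35 144 21 147 37 150 25 153 22 156 33 159 26 162 38 165 26 168 47 171 248 174 261 177 254 180 260 183 263 186 263 189 264 192 260 195 265 198 259 201 241 204 236 207 238 210 203 213 91 216 90 219 152 222 280 225 278 228 90 231 19 234 38 237 35 
blade 183.73773481810213 189.77546661837135
[[243 243 244 243 243 243 244 243 243 243 243 242 207 151 158 161 163 158
  133 135 146 146 128 115  98]
 [244 244 243 243 243 242 243 243 242 243 243 242 202 154 161 162 162 154
  137 135 150 152 148 119 103]
 [242 243 243 243 243 243 242 243 243 243 243 241 189 149 158 158 153 148
  128 135 152 151 147 119 102]
 [243 244 242 243 243 243 243 242 243 243 242 239 170 139 160 142  89  80
   76 127 152 151 150 118  99]
 [243 242 244 243 242 243 243 243 2
[... 2040 characters left out ...]
60 124 103 167 171 170 179 177 169 212
  241 243 243 243 243 243 243]
 [112 201 232 240 248 249 248 236 149  91  99 203 242 244 244 243 242 241
  243 243 243 243 242 243 244]
 [105 172 231 237 246 249 249 240 163  89  90 190 243 246 245 244 244 242
  242 243 243 244 242 242 243]
 [137 206 232 235 245 249 249 242 165  89  85 136 186 195 192 194 203 220
  240 243 242 242 242 243 243]
 [184 233 232 232 242 249 249 243 165  87  85  88  96  95 100  95 128 217
  242 243 243 243 243 243 243]
 [226 234 233 234 240 249 249 244 157  81  88  90  91  90  91 100 183 238
  242 243 243 244 244 243 243]
 [233 234 234 234 238 248 250 246 179  98  93  96  89  88  91 133 229 242
  243 242 242 243 243 242 243]]
```

Blade lines (row ≈189.5) match the prediction for t = −0.122 and the pointers stand opposite them within ~1 px; travel is 124.9 mm. Release and back off.

```bash
python3 -m handwheel '[[[0,0,0],[0,0,0],0.6],[[0,0,0],[0,0,0],0.3],[[0,0,0],[0,0,0],0.0],[[0,0,0],[0,0,0],0.0],[[0,0,-10],[0,0,0],0.0],[[0,0,-20],[0,0,0],0.0],[[0,0,-25],[0,0,0],0.0],[[0,0,-25],[0,0,0],0.0],[[0,0,-20],[0,0,0],0.0],[[0,0,0],[0,0,0],0.0],[[0,0,0],[0,0,0],0.0]]'
python3 - <<'E'
from h import *
p,r=st(); f(p)
im=save('wrist','w10'); g=cv2.GaussianBlur(cv2.cvtColor(im,cv2.COLOR_BGR2GRAY),(0,0),.6)
cc=vision.camera_params('wrist'); H=np.array(cc['hand_eye'])
M=np.eye(4);M[:3,:3]=r.as_matrix();M[:3,3]=p; Q=np.linalg.inv(M@H)
pw=lambda X:cv2.projectPoints(np.array([X],float),cv2.Rodrigues(Q[:3,:3])[0],Q[:3,3],np.array(cc['intrinsics']),np.array(cc['dist'],float))[0].ravel()
n=t*-.122+c*.6117; n[2]=.073
for k in(-.025,0,.025): f(k,pw(n+t*k))
u,v=pw(n).astype(int)
for y in range(v-35,v+50,2): print(y,im[y,u-2:u+3].mean(0).astype(int).sum(), end=' ')
for s in(-1,1):
    b=n+s*.052*c; b[2]=.03; x,y=pw(b); print('\nblade',x,y); x,y=int(x),int(y)
    print(g[y-9:y+10,x-14:x+15:1])
E
```

```text
clock: 34.48
position: [0.5748, -0.32, 0.1328]
ee_rot: [-0.225, 0.71, 0.615, 0.258]
contact_force: [-0.6, -0.4, -0.6]
width: 0.0428
gripper_force: 0.0
[ 0.5748 -0.32    0.1328]
-0.025 [255.3255 162.4104]
0 [255.1573 138.668 ]
0.025 [255.0025 116.7366]
103 19 105 16 107 23 109 18 111 25 113 28 115 34 117 24 119 18 121 26 123 22 125 20 127 21 129 24 131 19 133 17 135 26 137 107 139 213 141 229 143 228 145 226 147 221 149 214 151 215 153 212 155 218 157 216 159 221 161 219 163 213 165 202 167 198 169 200 171 188 173 127 175 77 177 75 179 142 181 216 183 146 185 40 187 40 
blade 206.35737884629134 162.42880786844702
[[226 227 228 227 227 227 227 227 227 227 225 213 183 151 138 139 141 140
  138 132 122 112 102  90  91 111 124 127 123]
 [226 226 227 227 227 227 228 228 227 227 225 211 177 145 135 138 140 139
  136 127 114 105  98  90  95 111 124 128 125]
 [227 226 226 227 227 227 227 227 227 227 224 209 175 143 134 137 140 139
  134 121  99  86  82  82  92 112 124 128 126]
 [227 226 226 227 227 227 228 227 227 226 223 207 173 142 134 137 138 136
  129 109  82  65  61  68  88 112 125 127 1
[... 3463 characters left out ...]
216 185 151 125 104 101 133 178 207 216 218 218
  217 217 216 215 216 222 226 227 227 227 228]
 [205 212 222 229 233 230 217 187 153 123  98  91 115 152 178 187 190 189
  188 190 194 202 212 221 226 227 228 228 228]
 [206 210 219 228 233 231 220 193 158 126  99  84  92 112 128 135 136 135
  136 141 154 180 207 222 226 227 227 227 227]
 [206 210 218 228 232 232 222 196 159 125  99  82  77  83  90  94  93  92
   94 104 131 173 207 223 227 227 227 226 227]
 [206 209 217 227 232 232 223 197 155 117  93  79  74  75  77  78  77  78
   82  97 134 179 211 225 227 226 227 227 227]
 [207 209 214 225 231 231 224 198 153 111  86  75  74  75  75  75  76  77
   84 106 149 193 217 226 227 228 227 227 227]]
```

```bash
python3 -c "
from rig import manip; print(manip.sign_off())"
```

```text
the job is handed in; nothing more can be done
None
```

The long sample lies in the carriage's groove and the carriage is slid in 124.9 mm of the 125 mm, so by my measurements the sample's middle is within about 1.5 mm of the lens axis; no knock on the microscope head registered, the gripper is clear, and I handed the job in at about 34.5 s, though I did not re-check the other samples or the loupe at the end.

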